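# Shut the filter hatch and lock its quarter-turn fastener

## Robot

A 6-joint arm with a two-finger parallel gripper is mounted at the origin on a cart in front of the work surface, level with it; the furniture and walls round the work are solid. World frame = base frame: x ahead of the robot, y to its left, z up, the work surface at z = 0. Lengths are in m, angles in rad, forces in N, time in s.
With the tool pointing down it reaches from about 0.275 to 0.775 m from the base axis. Payload 14.6 kg.
Tool frame: the origin (TCP) lies between the finger pads; the fingertips stand 19 mm ahead of it and the grasp point (between the pads) is the TCP; x points along the fingers, z is the direction in which the jaws open and shut, and the axes are right-handed (so a half turn about x gives the same grasp; the last joint's range is limited). The gripper opens to 85 mm and grips with 20 to 120 N. Pads are 22 mm wide; open, the fingers measure 114 mm over their backs; the gripper's body (76 mm by 85 mm) begins 54 mm behind the grasp point. The pads swing forward as they close: fully open they stand 13 mm farther back than shut.
Start: joints at [-1.41, 0.263, -0.048, 1.259, 0, 1.415], TCP at [0.163, -0.499, 0.22] pointing down, gripper open.
Joint ranges: [-2.65, 2.65], [-0.89, 1.7], [-1.18, 1.37], [-2.13, 2.11], [-1.35, 1.29], [-3.14, 3.14]. Speed limits (rad/s): [1.89, 1.89, 2.57, 2.79, 3.14, 3.14].

## Interface

Orientations are given as a unit quaternion [x, y, z, w].
In Python, from station import env gives the robot as it stands.
- The arm moves only by the shell command python3 -m jog 'ROWS' [OPENING] [FORCE]. ROWS is JSON, a list of rows, each an object of numbers: "tx", "ty", "tz": the shift along the tool's x, y, z in m; "ax", "ay", "az": the turn, a rotation vector about the tool's x, y, z in degrees. In form: [{"tx": .., "ty": .., "tz": .., "ax": .., "ay": .., "az": ..}, ...]. A call has 1 to 5 rows; each row shifts and turns the pose as measured when the row begins, along the tool's axes as they then stand; what a row does not reach is not made up. A row lasts 1/8 s, in which the tool goes at most 62.5 mm and 10.7 degrees, less where a joint would pass 70% of its speed; a pose out of reach is approached as far as the arm can. A call with a gripper value outside its range is refused whole. OPENING is the closure, from 0 (fully open) to 1 (shut), set as the call begins (- or left out, the last holds). The fingers move at their own pace and stop on an object; FORCE is the grip in N (left out, the last holds). Time passes only in rows, so rows that do not move let the fingers close. It gives the time, the measured TCP pose, the force and the opening at its end, in the units of the state.
- env.get_state(): the state, without advancing time (a new reading comes with each control period).
- env.get_image(name): name is "side" or "top"; returns (picture, depth): 384x512x3 uint8, red, green, blue; 384x512 float32, m along the optical axis (not along the pixel's ray), 0 where there is no reading.
- env.calibration(name): a dict with "intrinsics" (3x3 intrinsics, pixels), "eye" and "attitude" of the camera in the world. Camera axes: x right, y up, looking along -z (the intrinsics and any distortion apply to the point x, -y, -z); pixel columns grow to the right and rows downward; lengths in m; the calibration is good to about 2 mm. A picture is of the moment at which its call begins. calibration takes no time and is no camera call.
- env.finish_job(): hands the job in, once; it reports no verdict.
The state is a dict: "time": time; "qpos": joint angles; "joint_vel": joint speeds; "effort": joint torques, N m; "eef_pos": TCP position; "orientation": TCP orientation; "ft_force": force on the tool from outside, world axes, zero at the start; "torque": the same for the moment, N m; "finger_gap": finger opening in m.
Only numpy, scipy, OpenCV 4.12 (cv2) and the standard library are available. Lean on these libraries where they do the work, as an engineer would, in place of code of your own. Each camera call takes 0.05 s, during which the arm holds its last target. There are 200 camera calls.

## Task

The filter has just been changed in the fume-extraction unit: push its open hatch down onto the seal, then set a fingertip in the slot of the quarter-turn fastener and turn it clockwise to its stop, so that the cam draws the hatch down tight and keeps it shut after you let go. Just push and turn with the fingertips: never lift the hatch back up or swing it further open, go easy on the mechanism, and leave the glassware and other things on and around the unit where they are.

Things in the scene. Friction and masses are not known exactly. Their poses are not given: they have to be found in the camera images.
- filter_unit: low grey box, 242 (x) x 300 (y) x 96.5 mm tall, standing fixed on the worktop; origin at its underside, 130 mm behind its front face, midway across; x to its rear, y left, z up. In its top, left of a flat control deck (y = -60 to -150 mm), is an opening with a rubber seal and a white hatch, hinged at the rear. A flat rear deck lies behind the hinge (x = 70 to 112 mm).
- hinge_line (a point): middle of the hatch's hinge line, on the unit (does not move with the hatch): its y axis is the hinge line, x points to the rear, z up. The hatch panel is 190 (along the hinge) x 192 (from hinge to free front edge) x 6 mm. This point is level with the panel's lower face; shut, its upper face is 6 mm above this point and 102.5 mm above the worktop.
- hatch_corner (a point): a bare spot on the hatch's upper face near its free front edge, left of the fastener, good for pushing: 165 mm from the hinge line, 68 mm left of the hatch's middle. Moves with the hatch. z = outward normal of the upper face (up when shut), x = from front edge to hinge, y = left along the hinge.
- slot (a point): centre of the slot floor in the fastener's head, on its turning axis, 130 mm from the hinge line at mid hatch. The head is a grey round knob, 94 mm diameter; a straight dark-floored slot 38 mm wide, 16 mm deep, open at both ends, runs right across it. Site y = along the slot, x = across, z = turning axis, out of the slot (up when shut). The floor is 4.5 mm above the hatch's upper face.
- slot_end (a point): point on the slot floor 30 mm from the turning axis towards the slot's -y end (right-hand end when unlocked, front end when locked); same axes as point slot, turns with the head. Closed fingertips set here and carried clockwise round the axis push on the slot's side wall and turn the head, once the play in the slot is used up.
- hatch (a joint): opening angle of the hatch (rad): 0 = fully down, seal pressed flat; grows as the front edge rises; starts at 0.35 to 0.75. A stiff hinge (about 0.35 N m) holds it where it is left. The seal pushes up over the last 6 mm at the front edge, about 8 N fully pressed, so a hatch pushed down and let go springs back to about 0.02.
- fastener (a joint): turn of the fastener (rad), clockwise from above: 0 = unlocked (slot parallel to the hinge), 1.57 = stop, locked. Starts at 0 to 0.25, stays where left. Below, its cam tongue passes under a ramped keeper from about 0.5 and draws a shut (or sprung back) hatch tight by 1.3. With the hatch higher it jams; turned early, it keeps the hatch from shutting. Needs up to 0.3 N m (10 N at 30 mm).
- marker: black-capped felt marker, 125 mm long, 16 mm thick, lying on the rear deck of the filter unit behind the hatch hinge; origin under its centre. Leave it alone.
- vial: small glass vial with a pale cap, 25 mm diameter, 50 mm tall, standing on the right-hand deck of the filter unit; origin at the centre of its foot. Leave it alone.
- beaker: small clear beaker, 46 mm diameter, 60 mm tall, standing on the worktop to the left of the unit; origin at the centre of its foot. Leave it alone.
- petri: two stacked petri dishes, 70 mm diameter, 32 mm tall, on the worktop to the right of the unit; origin at the centre of the underside. Leave them alone.
- amber: amber glass bottle with a metal cap, 55 mm diameter, 109 mm tall, on the worktop to the right of and behind the unit; origin at the centre of its foot. Leave it alone.

How it is judged:
By the outcome, as a careful person would: the job done as asked, in the order asked, and still so for the second after the job is handed in, with the robot touching nothing.
It also fails if it takes over 45 s, if anything falls off the work surface, if the arm or the gripper's body presses on something with over 40 N, if the wrist force passes 120 N, or if a joint passes its speed limit or range.

## Working session

There is one attempt and no reset: what is moved stays moved. The work goes in short steps, Python scripts to look and compute and a shell command to move; the robot and the scene stay as the last step left them, time stands still between calls to the robot, and variables do not carry over. Pictures are saved under pics/ and viewed, about 8 in all and at most 12, crops included, and the job is handed in when it is done.

```bash
mkdir -p pics
cat > h.py <<'E'
from station import env
import numpy as np, cv2
from scipy.spatial.transform import Rotation as R
def cap(n,tag):
    im,d=env.get_image(n); cv2.imwrite(f'pics/{tag}.png',im[:,:,::-1]); np.save(f'pics/{tag}.npy',d); return im,d
def att(a):
    a=np.array(a,float)
    return a if a.shape==(3,3) else R.from_quat(a).as_matrix()
def cloud(n,d):
    c=env.calibration(n); K=np.array(c['intrinsics'])
    v,u=np.mgrid[:d.shape[0],:d.shape[1]]
    P=np.stack([(u-K[0,2])/K[0,0]*d,-(v-K[1,2])/K[1,1]*d,-d],-1)
    W=P@att(c['attitude']).T+np.array(c['eye']); W[d==0]=np.nan
    return W
E
python3 - <<'E'
from h import *
for n in('side','top'):
    im,d=cap(n,n+'0'); print(env.calibration(n)); W=cloud(n,d); np.save(f'pics/{n}0W.npy',W)
a=cv2.imread('pics/top0.png');b=cv2.imread('pics/side0.png')
print(env.get_state())
E
```

```text
{'intrinsics': array([[486.19606304,   0.        , 253.7185808 ],
       [  0.        , 486.19606304, 178.05619916],
       [  0.        ,   0.        ,   1.        ]]), 'eye': array([-0.04782584, -1.23201876,  0.73050143]), 'attitude': array([ 0.46522508, -0.13413316, -0.23275049,  0.84344599])}
{'intrinsics': array([[435.50339576,   0.        , 249.13805431],
       [  0.        , 435.50339576, 195.14571572],
       [  0.        ,   0.        ,   1.        ]]), 'eye': array([ 0.39516909, -0.30990145,  1.32364645]), 'attitude': array([-0.02070925,  0.03695666,  0.71109603, -0.70181747])}
{'time': 0.1, 'qpos': array([-1.41032739e+00,  2.63510743e-01, -4.88613334e-02,  1.25940143e+00,
       -2.50349150e-06,  1.41551047e+00]), 'joint_vel': array([ 3.27687028e-04, -9.87445322e-05,  3.07620030e-03,  1.35969740e-03,
       -4.73085033e-05,  1.18790474e-03]), 'effort': array([ 2.76532628e-03, -6.38575888e+01,  3.85064793e+01,  9.95063048e-03,
       -2.00059440e-04, -1.21283225e-05]), 'eef_pos': array([ 0.16299124, -0.49879445,  0.22005916]), 'orientation': array([ 0.41541342,  0.57263828, -0.41492735,  0.57214717]), 'ft_force': array([-0.4745803 ,  0.35459295, -0.11556692]), 'torque': array([-0.02207418,  0.01364806,  0.02467274]), 'finger_gap': 0.08576869685213334}
```

View pics/top0.png

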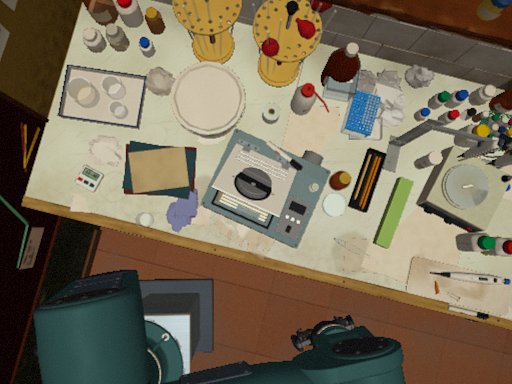

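View pics/side0.png

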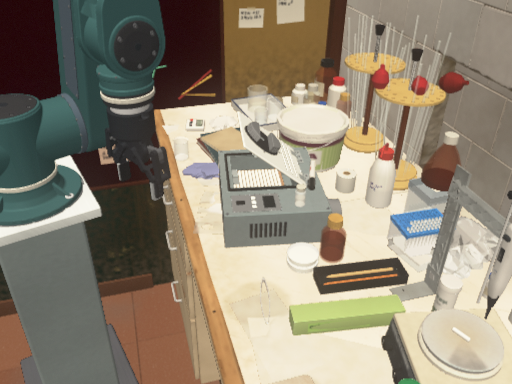

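The top view shows the unit around pixel (265,188), yawed in the image, with the fastener head at about (254,182). The hatch is open, with its hinge at the upper right. The side view shows the hatch raised, the marker behind it, the vial on the right deck, and the arm to the left.

Run:
```python
from h import *
W=np.load('pics/top0W.npy'); im=cv2.imread('pics/top0.png')
for p in [(254,182),(225,205),(290,215),(230,140),(322,182),(204,182),(300,245),(180,215),(180,100)]: print(p,W[p[1],p[0]].round(3))
# deck level points -> unit rectangle
reg=np.zeros(W.shape[:2],bool); reg[125:250,195:335]=1
z=W[...,2]
m=reg&(abs(z-.0965)<.006); 
print('deck n',m.sum())
pts=W[reg&(z>.08)&(z<.25)]
r=cv2.minAreaRect((W[m][:,:2]*1000).astype(np.float32)); print('deck rect',r, cv2.boxPoints(r))
# hatch plane: RANSAC
h=reg&(z>.112)&(z<.3); P=W[h]; rng=np.random.default_rng(0); best=None
for _ in range(500):
    a,b,c=P[rng.choice(len(P),3,False)]; n=np.cross(b-a,c-a); 
    if np.linalg.norm(n)<1e-6: continue
    n/=np.linalg.norm(n); n*=np.sign(n[2]); 
    if n[2]<.6 : continue
    k=(abs((P-a)@n)<.003)
    if best is None or k.sum()>best.sum(): best=k
Q=P[best]; c=Q.mean(0); n=np.linalg.svd(Q-c)[2][2]; n*=np.sign(n[2]); print('hatch',len(P),best.sum(),c,n,'angle',np.arccos(n[2]),'yaw',np.degrees(np.arctan2(-n[1],-n[0])))
hd=P[((P-c)@n>.01)&((P-c)@n<.03)]; print('above',len(hd),np.median((hd-c)@n),hd.mean(0))
L=cv2.resize(im[110:270,180:350],None,fx=4.5,fy=3.75*1.2,interpolation=cv2.INTER_CUBIC)[:600]
L=cv2.resize(im[120:255,190:340],None,fx=4.4,fy=4.4,interpolation=cv2.INTER_CUBIC); cv2.imwrite('pics/c0.png',L)
```

```text
(254, 182) [ 0.523 -0.35   0.186]
(225, 205) [ 0.468 -0.27   0.099]
(290, 215) [ 0.438 -0.453  0.097]
(230, 140) [ 0.654 -0.286  0.096]
(322, 182) [ 0.53  -0.546  0.1  ]
(204, 182) [ 0.545 -0.204  0.001]
(300, 245) [ 0.35  -0.493  0.001]
(180, 215) [ 0.445 -0.134  0.02 ]
(180, 100) [ 0.763 -0.148  0.126]
deck n 4384
deck rect ((528.0540161132812, -362.0381164550781), (355.1795349121094, 242.3209686279297), 64.88155364990234) [[ 342.96616 -471.4021 ]
 [ 562.37134 -574.26514]
 [ 713.14185 -252.67413]
 [ 493.7367  -149.8111 ]]
hatch 3853 2338 [ 0.52975383 -0.35528679  0.16887716] [ 0.56175216 -0.26335461  0.78426964] angle 0.6692782850474873 yaw 154.88238160141515
above 880 0.019331608397950794 [ 0.57028136 -0.33399236  0.17103659]
```

View pics/c0.png

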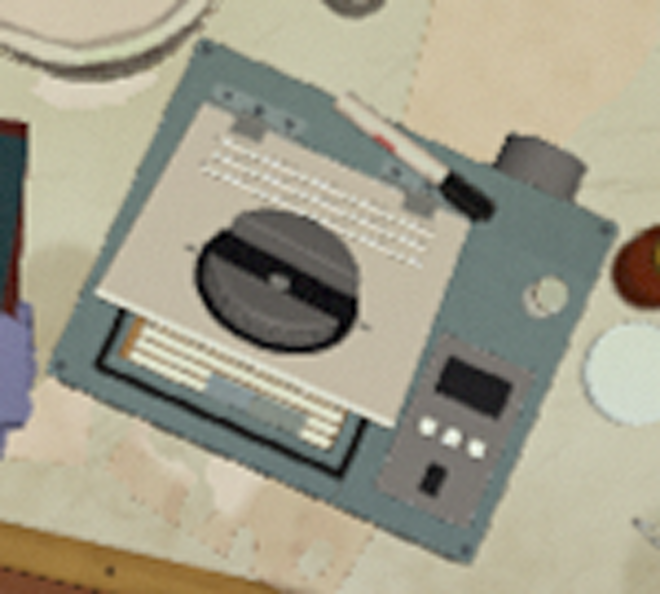

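The crop shows the four unit corners at crop px (205,42), (618,225), (467,562) and (52,372). The slot is near parallel to the hinge, from about (215,245) to (355,310), and turned slightly.

```bash
cat >> h.py <<'E'
def ray(n,u,v,p0,nn):
    c=env.calibration(n);K=np.array(c['intrinsics'])
    d=att(c['attitude'])@np.array([(u-K[0,2])/K[0,0],-(v-K[1,2])/K[1,1],-1]); e=np.array(c['eye'])
    return e+d*((p0-e)@nn)/(d@nn)
E
python3 - <<'E'
from h import *
W=np.load('pics/top0W.npy')
Z=np.array([0,0,1.]);f=lambda x,y:(190+(x+.5)/4.4-.5,120+(y+.5)/4.4-.5)
C=np.array([ray('top',*f(*p),np.array([0,0,.0965]),Z) for p in [(205,42),(618,225),(467,562),(52,372)]])
RL,RR,FR,FL=C; print(C.round(4)); print([np.linalg.norm(a-b).round(4) for a,b in((RL,RR),(RR,FR),(FR,FL),(FL,RL))])
ax=(RL-FL)+(RR-FR); yaw=np.arctan2(ax[1],ax[0]); ay=(RL-RR)+(FL-FR); yaw2=np.arctan2(-ay[0],ay[1]); print('yaw',np.degrees([yaw,yaw2]))
yaw=np.radians(-25.1) if 0 else (yaw+yaw2)/2
X=np.array([np.cos(yaw),np.sin(yaw),0]);Y=np.array([-X[1],X[0],0])
cen=C.mean(0); O=cen+X*(.130-.121); O[2]=0; print('unit O',O, 'cen',cen)
# hatch
n=np.array([0.56175,-0.26335,0.78427]); c=np.array([.52975,-.35529,.16888])
H=[ray('top',*f(*p),c,n) for p in [(207,100),(95,293),(393,425),(470,220)]]
for h in H: print('hatch cnr unit', ((h-O)@X).round(4),((h-O)@Y).round(4),h[2].round(4))
cl=c-.006*n; # lower face at z .0965 along X
t=(.0965-cl[2]+ 0)/ (-(n@X)/n[2]); print('hinge x unit',((cl-O)@X)+t)
# knob: points 16+4.5 above plane
reg=np.zeros(W.shape[:2],bool); reg[160:206,228:278]=1
Q=W[reg]; s=(Q-c)@n; k=Q[(s>.012)&(s<.03)]; print('knob top',len(k),np.median((k-c)@n),)
xh=np.cross(Y,n); uv=np.stack([(k-O)@xh,(k-O)@Y],1)*1000
print(cv2.minEnclosingCircle(uv.astype(np.float32)), np.percentile(uv,[1,99],axis=0))
# vial etc
print('vial top',ray('top',*f(547,297),np.array([0,0,.1465]),Z))
E
```

```text
[[ 0.6852 -0.3045  0.0965]
 [ 0.5623 -0.5707  0.0965]
 [ 0.3467 -0.4676  0.0965]
 [ 0.4715 -0.2041  0.0965]]
[np.float64(0.2933), np.float64(0.239), np.float64(0.2916), np.float64(0.2361)]
yaw [-25.36015199 -25.05339292]
unit O [ 0.52458969 -0.39057236  0.        ] cen [ 0.5164467  -0.38673938  0.0965    ]
hatch cnr unit 0.0733 0.1287 0.1026
hatch cnr unit -0.0783 0.1296 0.2225
hatch cnr unit -0.0764 -0.0582 0.2212
hatch cnr unit 0.0726 -0.0577 0.1034
hinge x unit 0.07146765292245921
knob top 478 0.019619196239846447
((-137.8503875732422, 32.74608612060547), 49.548301696777344) [[-183.59490284   -4.70141883]
 [ -91.76882183   75.31671382]]
vial top [ 0.51105515 -0.5146176   0.1465    ]
```

```bash
cat >> h.py <<'E'
YAW=np.radians(-25.2); X=np.array([np.cos(YAW),np.sin(YAW),0]);Y=np.array([-X[1],X[0],0])
H0=np.array([.603,-.3882,.0965])
def hp(d,l,h,th=0):  # point on hatch: d from hinge, l left, h above lower face
    return H0-X*(d*np.cos(th)-h*np.sin(th))+Y*l+np.array([0,0,d*np.sin(th)+h*np.cos(th)])
def unit(p): return np.array([(p-H0)@-X,(p-H0)@Y,p[2]])
def pose():
    s=env.get_state(); return np.array(s['eef_pos']),R.from_quat(s['orientation']),s
def ori(yawdeg): # tool x down, tool z horizontal at yaw
    z=np.array([np.cos(np.radians(yawdeg)),np.sin(np.radians(yawdeg)),0]);x=np.array([0,0,-1.]);return R.from_matrix(np.stack([x,np.cross(z,x),z],1))
def rows(tips,yaws): # plan from the present pose through fingertip points
    p,r,_=pose()
    for t,y in zip(tips,yaws):
        q=np.array(t)+[0,0,.019]; o=ori(y)
        a=r.inv().apply(q-p)*1000; w=np.degrees((r.inv()*o).as_rotvec()); print('mm',a.round(1),'deg',w.round(1)); p,r=q,o
def show():
    p,r,s=pose(); t=p+r.apply([.019,0,0]); z=r.apply([0,0,1]); x=r.apply([1,0,0])
    print('t',round(s['time'],2),'tip',t.round(4),'unit(d,l,z)',(unit(t)*1000).round(1),'jawyaw',np.degrees(np.arctan2(z[1],z[0])).round(1),'x',x.round(3),'F',np.round(s['ft_force'],1),'q',np.round(s['qpos'],2),'gap',round(s['finger_gap'],4))
E
python3 - <<'E'
from h import *
show(); f=lambda x,y:(190+(x+.5)/4.4-.5,120+(y+.5)/4.4-.5)
n=np.array([0.56175,-0.26335,0.78427]); c=np.array([.52975,-.35529,.16888])
a,b=[ray('top',*f(*p),c+n*.0045,n) for p in [(215,246),(356,312)]]
d=a-b; xh=np.cross(Y,n); print('fastener deg',np.degrees(np.arctan2(d@xh,d@Y)),'mid',(a+b)/2, 'exp',hp(.13,0,.0105,.669))
print('corner',hp(.165,.068,.006,.669),hp(.165,.068,.006))
rows([hp(.165,.068,.04,.669)+[0,0,.06]],[64.8]);rows([hp(.165,.068,.04,.669)+[0,0,.06]],[-25.2])
E
```

```text
t 0.1 tip [ 0.163  -0.4988  0.2011] unit(d,l,z) [ 351.1 -287.4  201.1] jawyaw -71.9 x [-0.     0.001 -1.   ] F [-0.5  0.4 -0.1] q [-1.41  0.26 -0.05  1.26 -0.    1.42] gap 0.0858
fastener deg 1.026290730570918 mid [ 0.52019153 -0.35133933  0.18279085] exp [ 0.51662035 -0.34755282  0.18536288]
corner [ 0.51820559 -0.2731463   0.20353996] [ 0.48265653 -0.25641818  0.1025    ]
mm [-89.  423.1 -89.8] deg [-1.367e+02 -0.000e+00 -1.000e-01]
mm [-89.  423.1 -89.8] deg [-46.7  -0.   -0. ]
```

```bash
python3 -m jog '[{"tx":-0.04,"ax":-10},{"tx":-0.04,"ax":-10},{"tx":-0.02,"ax":-10},{"tx":0,"ax":-10},{"tx":0,"ax":-7}]' 1 40; python3 -c "from h import *;show();rows([hp(.165,.068,.04,.669)+[0,0,.06]],[-25.2])"
```

```text
t 0.1 tip [ 0.163  -0.4988  0.2011] unit(d,l,z) [ 351.1 -287.4  201.1] jawyaw -71.9 x [-0.     0.001 -1.   ] F [-0.5  0.4 -0.1] q [-1.41  0.26 -0.05  1.26 -0.    1.42] gap 0.0858
mm [-89.  423.1 -89.8] deg [-46.7  -0.   -0. ]schema error: expected keys tx, ty, tz, ax, ay, az
```

```bash
python3 -m jog '[{"tx":-0.04,"ty":0,"tz":0,"ax":-10,"ay":0,"az":0},{"tx":-0.04,"ty":0,"tz":0,"ax":-10,"ay":0,"az":0},{"tx":-0.02,"ty":0,"tz":0,"ax":-10,"ay":0,"az":0},{"tx":0,"ty":0,"tz":0,"ax":-10,"ay":0,"az":0},{"tx":0,"ty":0,"tz":0,"ax":-7,"ay":0,"az":0}]' 1 40; python3 -c "from h import *;show();rows([hp(.165,.068,.04,.669)+[0,0,.06]],[-25.2])"
```

```text
time: 0.72
eef_pos: [0.1629, -0.498, 0.3218]
orientation: [0.145, 0.693, -0.142, 0.692]
ft_force: [-0.0, 0.2, 0.4]
finger_gap: 0.0001
t 0.72 tip [ 0.1629 -0.4979  0.3028] unit(d,l,z) [ 351.5 -286.7  302.8] jawyaw -23.4 x [-0.001  0.005 -1.   ] F [-0.   0.2  0.4] q [-1.41  0.26  0.22  1.53  0.    0.57] gap 0.0001
mm [ 13.3 347.  257.7] deg [ 1.8 -0.1 -0.2]
```

```bash
python3 -m jog '[{"tx":0,"ty":0.045,"tz":0.03,"ax":0,"ay":0,"az":0},{"tx":0,"ty":0.045,"tz":0.03,"ax":0,"ay":0,"az":0},{"tx":0,"ty":0.045,"tz":0.03,"ax":0,"ay":0,"az":0},{"tx":0,"ty":0.045,"tz":0.03,"ax":0,"ay":0,"az":0},{"tx":0,"ty":0.045,"tz":0.03,"ax":0,"ay":0,"az":0}]' 1 40 >/dev/null; python3 -c "from h import *;show();rows([hp(.165,.068,.006,.669)+[0,0,.04]],[-25.2])"
```

```text
t 1.35 tip [ 0.3935 -0.3484  0.3016] unit(d,l,z) [206.5 -53.2 301.6] jawyaw -23.7 x [-0.002  0.007 -1.   ] F [ 0.8 -1.3 -1.2] q [-0.88  0.26  0.22  1.53  0.    1.1 ] gap 0.0002
mm [ 58.3 118.8  84.1] deg [ 1.5 -0.3 -0.3]
```

```bash
python3 -m jog '[{"tx":0,"ty":0.04,"tz":0.03,"ax":1.5,"ay":0,"az":0},{"tx":0,"ty":0.04,"tz":0.03,"ax":0,"ay":0,"az":0},{"tx":0,"ty":0.04,"tz":0.024,"ax":0,"ay":0,"az":0},{"tx":0,"ty":0,"tz":0,"ax":0,"ay":0,"az":0}]' 1 40 >/dev/null; python3 -c "from h import *;show();cap('side','side1');rows([hp(.165,.068,.006,.669),hp(.165,.068,.006,.5),hp(.165,.068,.006,.4),hp(.165,.068,.006,.3),hp(.165,.068,.006,.2),hp(.165,.068,.006,.1),hp(.165,.068,.006,.05),hp(.165,.068,.006,0)],[-25.2]*8)"
```

```text
t 1.85 tip [ 0.526  -0.2687  0.3001] unit(d,l,z) [120.5  75.3 300.1] jawyaw -25.0 x [-0.004  0.009 -1.   ] F [-0.6 -0.6 -0.3] q [-0.61  0.39  0.4   1.6   0.    1.39] gap -0.0001
mm [96.8 -6.5 -4. ] deg [ 0.2 -0.4 -0.3]
mm [ 22.7   0.  -16.2] deg [0. 0. 0.]
mm [14.6  0.  -7.7] deg [0. 0. 0.]
mm [15.3 -0.  -6.2] deg [0. 0. 0.]
mm [15.8  0.  -4.7] deg [0. 0. 0.]
mm [16.2  0.  -3.1] deg [0. 0. 0.]
mm [ 8.2 -0.  -0.9] deg [0. 0. 0.]
mm [ 8.2  0.  -0.5] deg [0. 0. 0.]
```

View pics/side1.png

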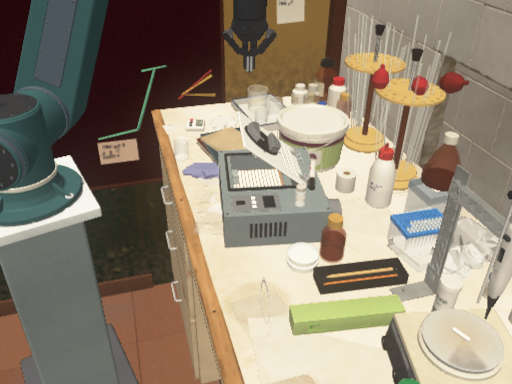

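The side view shows the closed fingertips at about (248,68), clear above the hatch, and nothing has been disturbed. Next I descend to contact.

```bash
python3 -m jog '[{"tx":0.035,"ty":-0.007,"tz":-0.004,"ax":0,"ay":0,"az":0},{"tx":0.035,"ty":0,"tz":0,"ax":0,"ay":0,"az":0},{"tx":0.014,"ty":0,"tz":0,"ax":0,"ay":0,"az":0},{"tx":0.006,"ty":0,"tz":0,"ax":0,"ay":0,"az":0},{"tx":0.006,"ty":0,"tz":0,"ax":0,"ay":0,"az":0}]' 1 40 ; python3 -c "from h import *;show()"; python3 -m jog '[{"tx":0.006,"ty":0,"tz":-0.003,"ax":0,"ay":0,"az":0},{"tx":0.006,"ty":0,"tz":-0.003,"ax":0,"ay":0,"az":0}]' ; python3 -c "from h import *;show()"
```

```text
time: 2.52
eef_pos: [0.5146, -0.2767, 0.2213]
orientation: [0.157, 0.692, -0.153, 0.688]
ft_force: [-0.7, -0.4, -0.7]
finger_gap: 0.0001
t 2.52 tip [ 0.5145 -0.2765  0.2023] unit(d,l,z) [127.6  63.3 202.3] jawyaw -25.3 x [-0.004  0.007 -1.   ] F [-0.7 -0.4 -0.7] q [-0.63  0.37  0.12  1.32  0.    1.38] gap 0.0001
time: 2.78
eef_pos: [0.5089, -0.2745, 0.2093]
orientation: [0.157, 0.691, -0.153, 0.688]
ft_force: [0.6, -0.6, -0.7]
finger_gap: -0.0
t 2.77 tip [ 0.5089 -0.2743  0.1903] unit(d,l,z) [133.6  62.9 190.3] jawyaw -25.3 x [-0.003  0.006 -1.   ] F [ 0.6 -0.6 -0.7] q [-0.64  0.36  0.07  1.28  0.    1.38] gap -0.0
```

```bash
python3 -m jog '[{"tx":0.01,"ty":0.001,"tz":-0.006,"ax":0,"ay":0,"az":0},{"tx":0.01,"ty":0.001,"tz":-0.005,"ax":0,"ay":0,"az":0},{"tx":0.01,"ty":0.001,"tz":-0.005,"ax":0,"ay":0,"az":0}]'
python3 - <<'E'
from h import *
show();cap('side','side2');im=cv2.imread('pics/side2.png');cv2.imwrite('pics/c2.png',cv2.resize(im[90:260,190:370],None,fx=3.5,fy=3.5,interpolation=cv2.INTER_CUBIC))
E
```

```text
time: 3.15
eef_pos: [0.4953, -0.2647, 0.1787]
orientation: [0.156, 0.691, -0.153, 0.689]
ft_force: [-0.2, -0.4, 1.4]
finger_gap: -0.0001
t 3.15 tip [ 0.4953 -0.2646  0.1597] unit(d,l,z) [150.1  66.  159.7] jawyaw -25.3 x [-0.001  0.005 -1.   ] F [-0.2 -0.4  1.4] q [-0.64  0.34 -0.04  1.19  0.    1.37] gap -0.0001
```

View pics/c2.png

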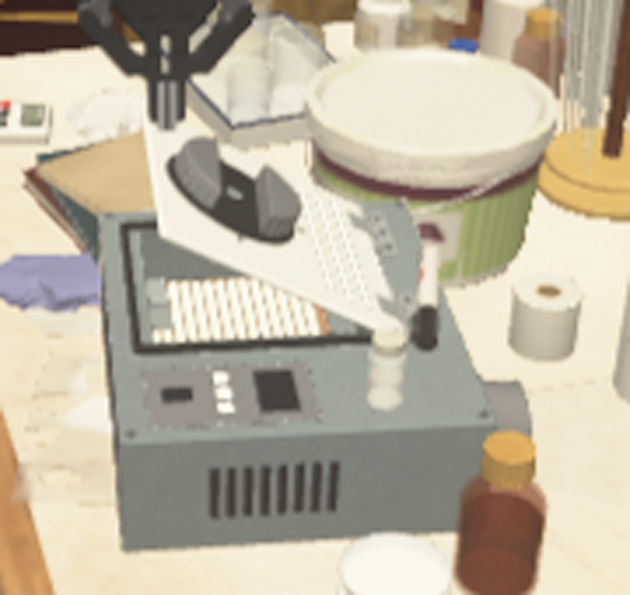

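The crop shows the fingertips on the hatch corner at about (165,120), and the hatch is coming down. I continue along the arc.

```bash
python3 -m jog '[{"tx":0.01,"ty":0.001,"tz":-0.004,"ax":0,"ay":0,"az":0},{"tx":0.01,"ty":0.001,"tz":-0.004,"ax":0,"ay":0,"az":0},{"tx":0.01,"ty":0,"tz":-0.003,"ax":0,"ay":0,"az":0},{"tx":0.01,"ty":0,"tz":-0.002,"ax":0,"ay":0,"az":0}]' >/dev/null; python3 -c "from h import *;show()"; python3 -m jog '[{"tx":0.006,"ty":0,"tz":-0.001,"ax":0,"ay":0,"az":0},{"tx":0.005,"ty":0,"tz":0,"ax":0,"ay":0,"az":0},{"tx":0.003,"ty":0,"tz":0,"ax":0,"ay":0,"az":0}]' >/dev/null ; python3 -c "from h import *;show()"
```

```text
t 3.7 tip [ 0.4829 -0.2558  0.1162] unit(d,l,z) [165.1  68.7 116.2] jawyaw -25.3 x [-0.002  0.006 -1.   ] F [-0.9  0.6  1.4] q [-0.64  0.34 -0.17  1.07  0.    1.37] gap 0.0001
t 4.08 tip [ 0.4816 -0.2551  0.1008] unit(d,l,z) [166.5  68.7 100.8] jawyaw -25.3 x [-0.003  0.006 -1.   ] F [-0.4  0.3  0.6] q [-0.64  0.35 -0.2   1.03  0.    1.37] gap -0.0003
```

```bash
for i in 1 2 3; do python3 -m jog '[{"tx":0.002,"ty":0,"tz":0,"ax":0,"ay":0,"az":0}]' | egrep 'eef|ft'; done
```

```text
eef_pos: [0.4818, -0.2553, 0.1177]
ft_force: [-0.9, 0.4, 0.6]
eef_pos: [0.4819, -0.2553, 0.1157]
ft_force: [0.4, 1.1, 1.4]
eef_pos: [0.482, -0.2554, 0.1137]
ft_force: [-0.4, 0.8, 0.7]
```

Run:
```python
from h import *
show();cap('side','side3');im=cv2.imread('pics/side3.png');cv2.imwrite('pics/c3.png',cv2.resize(im[100:240,190:350],None,fx=4,fy=4,interpolation=cv2.INTER_CUBIC))
d=np.load('pics/side3.npy');W=cloud('side',d)
m=np.zeros(d.shape,bool);m[130:215,210:320]=1
Q=W[m];u=np.stack([(Q-H0)@-X,(Q-H0)@Y,Q[:,2]],1)*1000
k=(u[:,0]>20)&(u[:,0]<185)&(abs(u[:,1])<85)&(u[:,2]>90)&(u[:,2]<150)
for a in range(20,185,15):
  j=k&(u[:,0]>=a)&(u[:,0]<a+15)
  if j.sum()>5: print(a,j.sum(),np.percentile(u[j,2],[10,30,50,90]).round(1))
```

```text
t 4.45 tip [ 0.4819 -0.2553  0.0947] unit(d,l,z) [166.1  68.7  94.7] jawyaw -25.3 x [-0.003  0.006 -1.   ] F [-0.4  0.8  0.7] q [-0.64  0.36 -0.21  1.01  0.    1.37] gap 0.0003
20 193 [103.7 104.7 105.6 107.8]
35 196 [105.7 106.9 107.6 109.6]
50 201 [107.7 108.8 109.3 111.3]
65 185 [109.3 110.2 110.7 112.6]
80 181 [111.6 112.6 113.9 133.9]
95 229 [113.7 115.5 124.4 135.7]
110 215 [115.7 117.3 119.6 122.6]
125 205 [117.8 119.5 121.4 124.1]
140 205 [119.9 121.7 124.6 141.8]
155 242 [121.3 123.5 133.5 144.3]
170 268 [121.7 123.8 125.  140.1]
```

View pics/c3.png

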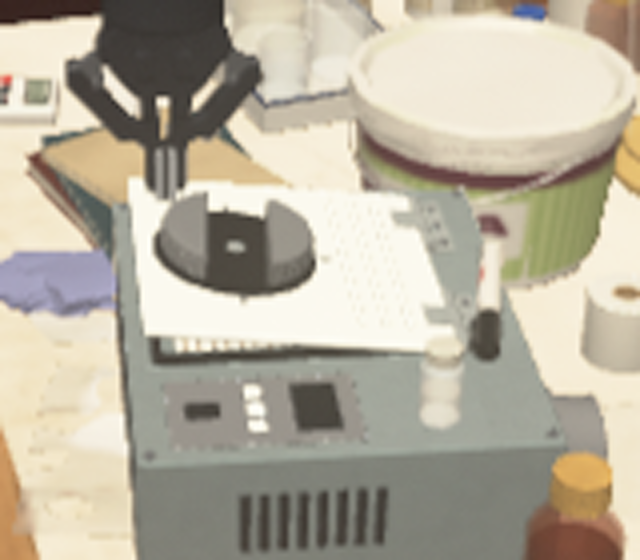

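The crop shows the hatch still about 0.13 rad open, with the tips apparently on its surface at (167,195), while the computed tip height is 25 mm lower. I'll locate the tip in the depth image.

Run:
```python
from h import *
d=np.load('pics/side3.npy');W=cloud('side',d);im=cv2.imread('pics/side3.png')
for v in range(112,156,2):
  q=W[v,231]; print(v,d[v,231].round(3),(unit(q)*1000).round(1),im[v,231])
c=env.calibration('side');K=np.array(c['intrinsics'])
def pr(p):
  a=att(c['attitude']).T@(p-np.array(c['eye'])); return K[0,0]*a[0]/-a[2]+K[0,2],-K[1,1]*a[1]/-a[2]+K[1,2]
p,r,_=pose(); print('tcp px',pr(p),'tip px',pr(p-[0,0,.019]),'corner',pr(hp(.165,.068,.006,.12)))
```

```text
112 1.192 [166.4  54.5 234.1] [58 62 65]
114 1.194 [166.5  54.1 229. ] [57 61 66]
116 1.202 [166.3  58.5 221.5] [59 63 67]
118 1.199 [166.7  53.4 218.6] [59 63 68]
120 1.208 [166.5  58.9 210.5] [59 64 68]
122 1.206 [166.8  54.7 207.1] [60 65 69]
124 1.212 [166.7  57.  200.5] [169 188 199]
126 1.614 [146.2 417.5  19.1] [194 223 234]
128 1.563 [149.1 368.4  35.9] [139 186 214]
130 1.551 [150.  354.5  35.7] [138 175 198]
132 1.242 [166.2  73.2 170.1] [135 160 175]
134 1.242 [166.4  71.3 165.4] [ 86 104 116]
136 1.242 [166.6  68.  161.4] [73 79 84]
138 1.228 [167.5  53.4 163.2] [78 84 90]
140 1.235 [167.5  56.4 155.9] [80 87 91]
142 1.24 [167.4  58.4 149.2] [80 87 92]
144 1.243 [167.5  58.4 143.4] [81 88 92]
146 1.244 [167.7  56.9 138.5] [81 89 93]
148 1.248 [167.8  57.  132.6] [83 90 94]
150 1.256 [167.6  61.6 124.2] [197 219 224]
152 1.249 [168.2  53.  123.1] [211 228 233]
154 1.199 [170.9   6.  143.5] [148 160 166]
tcp px (np.float64(231.44499614398197), np.float64(152.31794406577743)) tip px (np.float64(231.5507317550727), np.float64(158.64539609251543)) corner (np.float64(232.5849500028461), np.float64(149.41509927635929))
```

Run:
```python
from h import *
for t,tip in (('side0',[.163,-.4988,.201]),('side1',[.526,-.2687,.3001]),('side2',[.4953,-.2646,.1597]),('side3',[.4819,-.2553,.0947])):
  d=np.load(f'pics/{t}.npy');W=cloud('side',d); im=cv2.imread(f'pics/{t}.png')
  m=(np.linalg.norm(W[...,:2]-np.array(tip)[:2],axis=2)<.03)&(im.max(2)<130)&(W[...,2]>.1)
  print(t,tip[2],m.sum(),np.sort(W[m][:,2])[:12].round(3), np.median(W[m][:,:2],axis=0).round(3))
print(env.get_state()['qpos'])
```

```text
side0 0.201 449 [0.303 0.304 0.304 0.304 0.305 0.305 0.306 0.306 0.306 0.307 0.307 0.307] [ 0.151 -0.515]
side1 0.3001 905 [0.1   0.1   0.1   0.1   0.101 0.101 0.101 0.101 0.101 0.101 0.102 0.102] [ 0.521 -0.279]
side2 0.1597 761 [0.101 0.101 0.101 0.102 0.102 0.195 0.195 0.196 0.199 0.199 0.2   0.201] [ 0.49  -0.276]
side3 0.0947 633 [0.129 0.133 0.134 0.135 0.135 0.136 0.137 0.137 0.138 0.138 0.138 0.139] [ 0.476 -0.267]
[-0.63844578  0.35580809 -0.21090915  1.00992247  0.00317373  1.3737346 ]
```

The tip is consistently about 29 mm higher than nominal, in both frames taken during the push. I'll use that measured offset and keep pressing while watching the force.

```bash
sed -i 's/\.019/-.010/g' h.py; python3 -m jog '[{"tx":0.005,"ty":0,"tz":0,"ax":0,"ay":0,"az":0},{"tx":0.005,"ty":0,"tz":0,"ax":0,"ay":0,"az":0},{"tx":0.004,"ty":0,"tz":0,"ax":0,"ay":0,"az":0}]' | egrep 'eef|ft'; for i in 1 2 3; do python3 -m jog '[{"tx":0.002,"ty":0,"tz":0,"ax":0,"ay":0,"az":0}]' | egrep 'eef|ft'; done
```

```text
eef_pos: [0.4819, -0.2553, 0.0986]
ft_force: [-0.0, 0.7, 0.1]
eef_pos: [0.4818, -0.2552, 0.0963]
ft_force: [-1.1, 0.8, 2.5]
eef_pos: [0.4817, -0.2552, 0.0942]
ft_force: [-1.5, 0.9, 4.7]
eef_pos: [0.4817, -0.2552, 0.0924]
ft_force: [-2.6, 1.9, 8.1]
```

```bash
for i in 1 2 3; do python3 -m jog '[{"tx":0.0015,"ty":0,"tz":0,"ax":0,"ay":0,"az":0}]' | egrep 'eef|ft'; done
```

```text
eef_pos: [0.4817, -0.2552, 0.0915]
ft_force: [-6.0, 3.7, 23.2]
eef_pos: [0.4818, -0.2552, 0.0913]
ft_force: [-10.2, 5.4, 33.6]
eef_pos: [0.4818, -0.2553, 0.0914]
ft_force: [-8.3, 5.8, 29.5]
```

The hatch is fully down: the height stalls at 30 N. I lift off, turn the tool and look.

```bash
R='{"tx":0,"ty":0,"tz":0,"ax":-10,"ay":0,"az":0}'; python3 -m jog '[{"tx":-0.01,"ty":0,"tz":0,"ax":0,"ay":0,"az":0},{"tx":-0.04,"ty":0,"tz":0,"ax":0,"ay":0,"az":0},{"tx":-0.04,"ty":0.04,"tz":-0.02,"ax":0,"ay":0,"az":0},{"tx":0,"ty":0.04,"tz":-0.02,"ax":0,"ay":0,"az":0}]' >/dev/null
python3 -m jog '[{"tx":0,"ty":0,"tz":0,"ax":-10,"ay":0,"az":0},{"tx":0,"ty":0,"tz":0,"ax":-10,"ay":0,"az":0},{"tx":0,"ty":0,"tz":0,"ax":-10,"ay":0,"az":0},{"tx":0,"ty":0,"tz":0,"ax":-10,"ay":0,"az":0},{"tx":0,"ty":0,"tz":0,"ax":-10,"ay":0,"az":0}]' >/dev/null
python3 -m jog '[{"tx":0,"ty":0,"tz":0,"ax":-10,"ay":0,"az":0},{"tx":0,"ty":0,"tz":0,"ax":-10,"ay":0,"az":0},{"tx":0,"ty":0,"tz":0,"ax":-10,"ay":0,"az":0},{"tx":0,"ty":0,"tz":0,"ax":-8,"ay":0,"az":0}]' >/dev/null
python3 - <<'E'
from h import *
show();cap('top','top4');im=cv2.imread('pics/top4.png');cv2.imwrite('pics/c4.png',cv2.resize(im[120:255,190:340],None,fx=4.4,fy=4.4,interpolation=cv2.INTER_CUBIC))
E
```

```text
t 7.25 tip [ 0.4816 -0.1636  0.197 ] unit(d,l,z) [205.5 151.5 197. ] jawyaw 65.5 x [ 0.005  0.003 -1.   ] F [ 1.1 -0.3 -0.5] q [-0.49  0.25 -0.17  1.16  0.   -0.06] gap -0.0
```

View pics/c4.png

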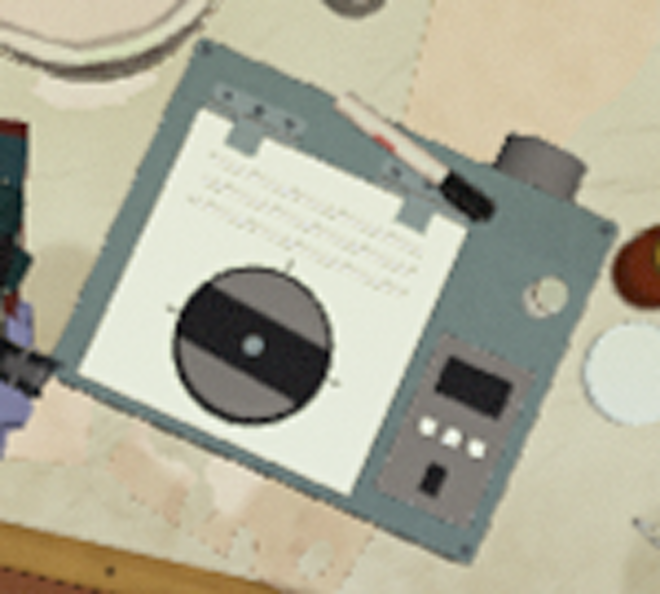

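The crop shows the hatch down with the pin at (254,345). The slot walls run about (213,283)–(330,348) and (175,343)–(293,403), and the vial and marker have not moved.

Run:
```python
from h import *
Z=np.array([0,0,1.]);f=lambda x,y:(190+(x+.5)/4.4-.5,120+(y+.5)/4.4-.5)
g=lambda p,z:ray('top',*f(*p),np.array([0,0,z]),Z)
c=g((254,345),.109); print('axis',c.round(4),unit(c),'exp',hp(.13,0,.0105))
for a,b in(((213,283),(330,348)),((175,343),(293,403))):
  a,b=g(a,.123),g(b,.123); d=a-b; print('slot deg',np.degrees(np.arctan2(d@X,d@Y)),unit(a)*1000,unit(b)*1000)
h=[g(p,.1045) for p in((200,108),(78,375),(350,495),(468,230))]
for p in h: print((unit(p)*1000).round(1))
for r in (30,):
  t=c-Y*.03; t[2]=.16; print(t); rows([t],[64.8])
```

```text
axis [ 0.4863 -0.3334  0.109 ] [ 1.28932350e-01 -1.02706609e-04  1.09000000e-01] exp [ 0.48537248 -0.33284869  0.107     ]
slot deg 4.666283078904357 [105.04879454  39.38189909 123.        ] [111.9028262  -44.59038617 123.        ]
slot deg 2.5203242017368925 [149.41855125  45.36381724 123.        ] [153.0722664  -37.64432034 123.        ]
[  3.6  94.9 104.5]
[192.4  93.9 104.5]
[190.3 -95.  104.5]
[  4.  -94.6 104.5]
[ 0.47352141 -0.36054102  0.16      ]
mm [  36.4  -72.8 -183.3] deg [1.1 0.3 0.2]
```

```bash
python3 -m jog '[{"tx":0,"ty":-0.018,"tz":-0.045,"ax":1,"ay":0.3,"az":0.2},{"tx":0,"ty":-0.018,"tz":-0.045,"ax":0,"ay":0,"az":0},{"tx":0,"ty":-0.018,"tz":-0.045,"ax":0,"ay":0,"az":0},{"tx":0,"ty":-0.018,"tz":-0.045,"ax":0,"ay":0,"az":0},{"tx":0.03,"ty":0,"tz":0,"ax":0,"ay":0,"az":0}]' |egrep 'time|ft'
python3 - <<'E'
from h import *
show(); C=hp(.129,0,.0105); C[2]=.1255; rows([C-Y*.03-X*.002+[0,0,.02],C-Y*.03-X*.002+[0,0,-.01]],[64.8]*2)
E
```

```text
time: 7.92
ft_force: [-0.2, 0.7, -1.0]
t 7.92 tip [ 0.472  -0.364   0.1685] unit(d,l,z) [128.8 -33.9 168.5] jawyaw 64.3 x [ 0.004 -0.004 -1.   ] F [-0.2  0.7 -1. ] q [-0.79  0.4  -0.    1.16  0.   -0.35] gap 0.0003
mm [23.   2.4  3.9] deg [-0.5 -0.1  0.3]
mm [30.  0. -0.] deg [0. 0. 0.]
```

```bash
python3 -m jog '[{"tx":0.023,"ty":0.002,"tz":0.004,"ax":0,"ay":0,"az":0},{"tx":0.012,"ty":0,"tz":0,"ax":0,"ay":0,"az":0},{"tx":0.005,"ty":0,"tz":0,"ax":0,"ay":0,"az":0}]' |egrep 'ft';python3 -m jog '[{"tx":0.005,"ty":0,"tz":0,"ax":0,"ay":0,"az":0}]' |egrep 'ft'; python3 -m jog '[{"tx":0.005,"ty":0,"tz":0,"ax":0,"ay":0,"az":0},{"tx":0.003,"ty":0,"tz":0,"ax":0,"ay":0,"az":0}]' |egrep 'ft'
python3 - <<'E'
from h import *
show();cap('side','side5');im=cv2.imread('pics/side5.png');cv2.imwrite('pics/c5.png',cv2.resize(im[100:240,190:350],None,fx=4,fy=4,interpolation=cv2.INTER_CUBIC))
E
```

```text
ft_force: [-0.2, 1.1, 0.5]
ft_force: [-0.4, 0.2, -0.2]
ft_force: [0.5, 0.5, -0.3]
t 8.68 tip [ 0.4723 -0.3605  0.1136] unit(d,l,z) [130.  -30.6 113.6] jawyaw 63.9 x [ 0.004 -0.004 -1.   ] F [ 0.5  0.5 -0.3] q [-0.79  0.43 -0.11  1.02  0.   -0.33] gap 0.0
```

View pics/c5.png

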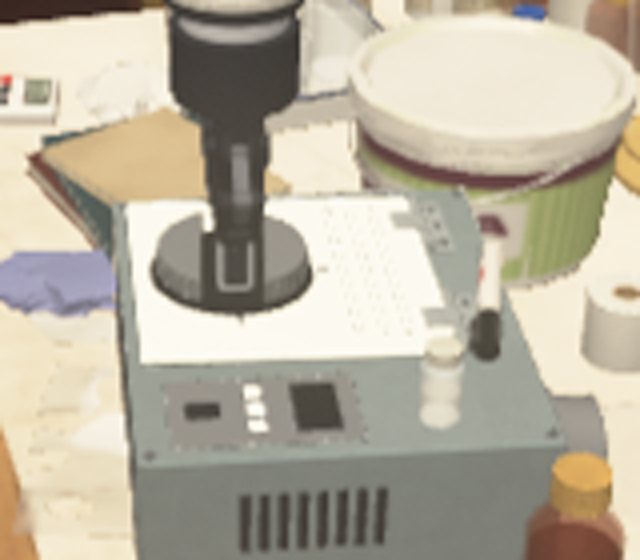

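The crop shows the fingertips inside the slot at its right-hand end, around (237,265), with no contact force. I take up the play, then turn in small arcs.

```bash
cat >> h.py <<'E'
AX=hp(.129,0,0)
def pol():
    p,r,s=pose(); t=p+r.apply([-.010,0,0]); v=(t-AX)[:2]; z=r.apply([0,0,1]); jy=np.degrees(np.arctan2(z[1],z[0]))
    a=np.degrees(np.arctan2(v@-X[:2],v@-Y[:2])); F=np.array(s['ft_force']); mz=v[0]*F[1]-v[1]*F[0]
    c=r.inv().apply(AX-t)*1000
    print(f"t {s['time']:.2f} tip angle {a:.1f} r {np.linalg.norm(v)*1000:.1f} z {t[2]*1000:.1f} toolturn {64.8-jy:.1f} F {F.round(1)} turnF {mz*1000/30:.1f} axis in tool yz {c[1:].round(1)} x {r.apply([1,0,0]).round(3)}")
E
python3 -m jog '[{"tx":0,"ty":0.003,"tz":0,"ax":1,"ay":0,"az":0},{"tx":0,"ty":0.003,"tz":0,"ax":1,"ay":0,"az":0},{"tx":0,"ty":0.002,"tz":0,"ax":1,"ay":0,"az":0}]' |egrep 'ft'; python3 -c "from h import *;pol()"
python3 -m jog '[{"tx":0,"ty":0.003,"tz":0.001,"ax":6,"ay":0,"az":0},{"tx":0,"ty":0.003,"tz":0.001,"ax":6,"ay":0,"az":0}]' |egrep 'ft'; python3 -c "from h import *;pol()"
```

```text
ft_force: [-0.3, -0.0, 0.4]
t 9.10 tip angle 17.4 r 31.8 z 113.7 toolturn 4.1 F [-0.3 -0.   0.4] turnF -0.2 axis in tool yz [-7.2 31. ] x [ 0.004 -0.004 -1.   ]
ft_force: [0.9, -1.9, -1.2]
t 9.35 tip angle 28.2 r 31.8 z 114.1 toolturn 16.5 F [ 0.9 -1.9 -1.2] turnF 2.1 axis in tool yz [-6.3 31.2] x [ 0.005 -0.005 -1.   ]
```

```bash
python3 -m jog '[{"tx":0,"ty":0.0035,"tz":0.001,"ax":6,"ay":0,"az":0},{"tx":0,"ty":0.0035,"tz":0.001,"ax":6,"ay":0,"az":0},{"tx":0,"ty":0.0035,"tz":0.001,"ax":6,"ay":0,"az":0}]' |egrep 'ft'; python3 -c "from h import *;pol()"
python3 -m jog '[{"tx":0,"ty":0.0035,"tz":0.001,"ax":5,"ay":0,"az":0},{"tx":0,"ty":0.0035,"tz":0.001,"ax":5,"ay":0,"az":0}]' |egrep 'ft'; python3 -c "from h import *;pol()"
```

```text
ft_force: [1.4, -1.6, -1.7]
t 9.72 tip angle 47.0 r 31.7 z 114.5 toolturn 35.3 F [ 1.4 -1.6 -1.7] turnF 2.1 axis in tool yz [-6.2 31. ] x [ 0.007 -0.007 -1.   ]
ft_force: [3.6, -2.2, -2.6]
t 9.97 tip angle 59.3 r 31.3 z 114.9 toolturn 45.8 F [ 3.6 -2.2 -2.6] turnF 2.6 axis in tool yz [-7.1 30.4] x [ 0.008 -0.009 -1.   ]
```

```bash
python3 -m jog '[{"tx":0.0008,"ty":0.0032,"tz":0.001,"ax":6,"ay":0,"az":0},{"tx":0.0005,"ty":0.0032,"tz":0.001,"ax":6,"ay":0,"az":0},{"tx":0.0005,"ty":0.0032,"tz":0.001,"ax":6,"ay":0,"az":0}]' |egrep 'ft'; python3 -c "from h import *;pol()"
python3 -m jog '[{"tx":0.0003,"ty":0.0032,"tz":0.001,"ax":5,"ay":0,"az":0},{"tx":0.0003,"ty":0.0032,"tz":0.001,"ax":5,"ay":0,"az":0}]' |egrep 'ft'; python3 -c "from h import *;pol()"
```

```text
ft_force: [-7.6, -11.8, -3.8]
t 10.35 tip angle 72.7 r 31.6 z 113.7 toolturn 64.6 F [ -7.6 -11.8  -3.8] turnF 13.4 axis in tool yz [-4.2 31.2] x [ 0.006 -0.016 -1.   ]
ft_force: [-7.1, -12.1, -3.3]
t 10.60 tip angle 79.4 r 31.7 z 113.1 toolturn 75.1 F [ -7.1 -12.1  -3.3] turnF 14.3 axis in tool yz [-2.  31.5] x [ 0.003 -0.022 -1.   ]
```

```bash
python3 -m jog '[{"tx":0.0003,"ty":0.004,"tz":0.0005,"ax":2,"ay":0,"az":0},{"tx":0.0003,"ty":0.004,"tz":0.0005,"ax":2,"ay":0,"az":0}]' |egrep 'ft'; python3 -c "from h import *;pol()"
python3 -m jog '[{"tx":0.0003,"ty":0.004,"tz":0.0006,"ax":3,"ay":0,"az":0},{"tx":0.0003,"ty":0.004,"tz":0.0006,"ax":3,"ay":0,"az":0}]' |egrep 'ft'; python3 -c "from h import *;pol()"
```

```text
ft_force: [-1.8, -14.3, -6.1]
t 10.85 tip angle 86.0 r 31.7 z 112.6 toolturn 79.6 F [ -1.8 -14.3  -6.1] turnF 14.8 axis in tool yz [-3.  31.4] x [-0.001 -0.031 -1.   ]
ft_force: [-7.3, -12.9, -3.9]
t 11.10 tip angle 91.9 r 31.7 z 111.7 toolturn 86.0 F [ -7.3 -12.9  -3.9] turnF 15.7 axis in tool yz [-2.6 31.4] x [-0.007 -0.04  -0.999]
```

```bash
python3 -m jog '[{"tx":0,"ty":0.004,"tz":0.0005,"ax":2,"ay":0,"az":1},{"tx":0,"ty":0.004,"tz":0.0005,"ax":2,"ay":0,"az":1}]' |egrep 'ft'; python3 -c "from h import *;pol()"
python3 -m jog '[{"tx":0,"ty":0.004,"tz":0.0005,"ax":2,"ay":0,"az":1},{"tx":0,"ty":0.004,"tz":0.0005,"ax":2,"ay":0,"az":1}]' |egrep 'ft'; python3 -c "from h import *;pol()"
```

```text
ft_force: [-6.2, -14.6, -6.8]
t 11.35 tip angle 99.2 r 31.5 z 111.4 toolturn 90.4 F [ -6.2 -14.6  -6.8] turnF 16.3 axis in tool yz [-4.6 31. ] x [ 0.003 -0.015 -1.   ]
ft_force: [-10.6, -14.5, -6.9]
t 11.60 tip angle 105.8 r 31.3 z 111.1 toolturn 94.8 F [-10.6 -14.5  -6.9] turnF 18.7 axis in tool yz [-6.2 30.6] x [ 0.015  0.009 -1.   ]
```

```bash
for i in 1 2 3; do
python3 -m jog '[{"tx":0,"ty":0.002,"tz":0.0003,"ax":0,"ay":0,"az":0}]' |egrep 'ft'; python3 -c "from h import *;pol()"; done
```

```text
ft_force: [-8.8, -9.3, -3.1]
t 11.72 tip angle 105.9 r 31.2 z 111.0 toolturn 94.9 F [-8.8 -9.3 -3.1] turnF 13.3 axis in tool yz [-6.1 30.5] x [ 0.013  0.006 -1.   ]
ft_force: [-8.7, -11.1, -1.6]
t 11.85 tip angle 105.9 r 31.2 z 111.0 toolturn 95.1 F [ -8.7 -11.1  -1.6] turnF 14.7 axis in tool yz [-6.  30.5] x [ 0.01   0.003 -1.   ]
ft_force: [-9.9, -11.6, -0.8]
t 11.97 tip angle 105.8 r 31.2 z 111.0 toolturn 95.2 F [ -9.9 -11.6  -0.8] turnF 15.9 axis in tool yz [-5.8 30.6] x [ 0.007 -0.    -1.   ]
```

```bash
for v in 1 2; do python3 -m jog '[{"tx":0,"ty":0.004,"tz":0.0003,"ax":0,"ay":0,"az":0}]' |egrep 'ft'; python3 -c "from h import *;pol()"; done
```

```text
ft_force: [-19.9, -27.4, -4.3]
t 12.10 tip angle 106.8 r 31.3 z 111.1 toolturn 95.3 F [-19.9 -27.4  -4.3] turnF 35.1 axis in tool yz [-6.2 30.6] x [ 0.002 -0.007 -1.   ]
ft_force: [-19.6, -25.9, -3.0]
t 12.22 tip angle 106.7 r 31.4 z 111.1 toolturn 95.5 F [-19.6 -25.9  -3. ] turnF 33.9 axis in tool yz [-5.9 30.7] x [-0.004 -0.014 -1.   ]
```

The force jumps from 16 to 35 N with no further motion, so that is the stop. I back off the wall, lift out and look.

```bash
python3 -m jog '[{"tx":0,"ty":-0.004,"tz":0,"ax":0,"ay":0,"az":0},{"tx":0,"ty":-0.003,"tz":0,"ax":0,"ay":0,"az":0}]' |egrep 'ft'; python3 -c "from h import *;pol()"
python3 -m jog '[{"tx":-0.01,"ty":0,"tz":0,"ax":0,"ay":0,"az":0},{"tx":-0.03,"ty":0,"tz":0,"ax":0,"ay":0,"az":0},{"tx":-0.05,"ty":0,"tz":0,"ax":0,"ay":0,"az":0},{"tx":-0.03,"ty":0.04,"tz":-0.04,"ax":0,"ay":0,"az":0},{"tx":0,"ty":0.04,"tz":-0.04,"ax":0,"ay":0,"az":0}]' |egrep 'ft'
python3 -m jog '[{"tx":0,"ty":0.04,"tz":-0.04,"ax":0,"ay":0,"az":0},{"tx":0,"ty":0.04,"tz":-0.04,"ax":0,"ay":0,"az":0},{"tx":0,"ty":0,"tz":0,"ax":0,"ay":0,"az":0}]' |egrep 'ft'
python3 - <<'E'
from h import *
show();cap('top','top6');im=cv2.imread('pics/top6.png');cv2.imwrite('pics/c6.png',cv2.resize(im[120:255,190:340],None,fx=4.4,fy=4.4,interpolation=cv2.INTER_CUBIC))
_,d=cap('side','side6');W=cloud('side',d)
Q=W[130:215,210:320].reshape(-1,3);u=np.stack([(Q-H0)@-X,(Q-H0)@Y,Q[:,2]],1)*1000
for a in range(20,180,20):
  j=(u[:,0]>=a)&(u[:,0]<a+20)&(abs(abs(u[:,1])-70)<18)&(abs(u[:,2]-104)<8)
  print(a,j.sum(),np.median(u[j,2]).round(1))
E
```

```text
ft_force: [-0.8, -0.4, 0.5]
t 12.47 tip angle 92.1 r 31.0 z 111.5 toolturn 95.7 F [-0.8 -0.4  0.5] turnF 0.8 axis in tool yz [ 2.1 30.9] x [-0.004 -0.015 -1.   ]
ft_force: [0.9, 1.5, -0.1]
ft_force: [0.9, -0.0, 0.5]
t 13.47 tip [ 0.4036 -0.0928  0.2362] unit(d,l,z) [306.2 182.4 236.2] jawyaw -30.9 x [ 0.003 -0.014 -1.   ] F [ 0.9 -0.   0.5] q [-0.42  0.07 -0.28  1.22 -0.01  1.7 ] gap -0.0001
20 112 102.0
40 116 102.1
60 120 102.1
80 99 101.9
100 83 102.3
120 85 102.1
140 84 102.2
160 113 102.6
```

View pics/c6.png

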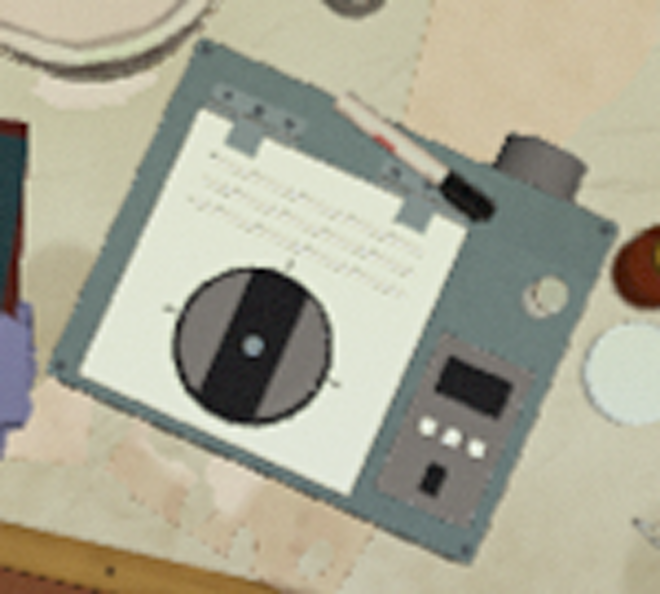

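The crop shows the slot now running front to rear, with the hatch flat. I'll measure the slot angle more precisely before handing in.

Run:
```python
from h import *
for t in('top4','top6'):
  im=cv2.imread(f'pics/{t}.png').max(2); 
  v,u=np.mgrid[:384,:512]; P=[]
  Z=np.array([0,0,1.])
  for y in range(165,225):
    for x in range(220,285):
      if im[y,x]<70:
        p=unit(ray('top',x,y,np.array([0,0,.109 if t=='top4' else .107]),Z))[:2]*1000-[129,0]
        if np.hypot(*p)<40: P.append(p)
  P=np.array(P); 
  e=np.linalg.eigh(np.cov(P.T))[1][:,1]; print(t,len(P),'slot angle from hinge axis',np.degrees(np.arctan2(e[0],-e[1]))%180, P.mean(0))
a,b=cv2.imread('pics/top0.png').astype(int),cv2.imread('pics/top6.png').astype(int)
D=abs(a-b).max(2)>60; ys,xs=np.nonzero(D); k=(ys<250)&~((xs>203)&(xs<300)&(ys>130)&(ys<250)); print('other changes',list(zip(xs[k],ys[k]))[:20],k.sum())
```

```text
top4 349 slot angle from hinge axis 4.867080608204503 [-0.78448893 -0.38980601]
top6 351 slot angle from hinge axis 89.05937143340127 [-0.12532586  0.81269642]
other changes [(np.int64(70), np.int64(179)), (np.int64(71), np.int64(179)), (np.int64(72), np.int64(179)), (np.int64(73), np.int64(179)), (np.int64(74), np.int64(179)), (np.int64(68), np.int64(180)), (np.int64(69), np.int64(180)), (np.int64(70), np.int64(180)), (np.int64(71), np.int64(180)), (np.int64(72), np.int64(180)), (np.int64(73), np.int64(180)), (np.int64(74), np.int64(180)), (np.int64(75), np.int64(180)), (np.int64(76), np.int64(180)), (np.int64(77), np.int64(180)), (np.int64(66), np.int64(181)), (np.int64(67), np.int64(181)), (np.int64(68), np.int64(181)), (np.int64(69), np.int64(181)), (np.int64(70), np.int64(181))] 5877
```

```bash
python3 -c "from h import *;print(env.finish_job())"
```

```text
the job is handed in; nothing more can be done
None
```

The hatch is shut and locked, and the job was handed in at about 13.6 s of the 45 s allowed. I pushed the hatch down near its free front edge, left of the fastener, until it was fully on the seal. Then I set the closed fingertips in the slot's right-hand end, turned the fastener clockwise to its stop, backed off and lifted clear.

**Last checks**
- **Hatch:** with the robot clear of it, its top surface measured about 102 mm high from hinge to front edge, against 102.5 mm when shut.
- **Fastener:** the slot measured 89° from the hinge line, up from about 5° before turning. At the end it took 35 N with no further motion, compared with about 16 N while turning.
- **Forces:** the highest reading at the wrist was about 36 N, when the hatch bottomed out.
- **Other objects:** the marker and vial look unmoved, as do the parts of the amber bottle and petri dishes in the final close-up. A before/after comparison of the full top image flagged many changed pixels outside the hatch. I took these to be the arm in view and did not check them one by one. The beaker was not checked separately.

**What disagreed:** the closed fingertips were about 29 mm further back along the tool than the stated tool geometry. I used the offset measured from the camera and from contact, and the hatch's known shut height agreed with it to about 1 mm.

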